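Refit the X drive knob on an upturned microscope stage

ROBOT

A 7-joint arm with a two-finger parallel gripper is mounted at the origin on the work surface. World frame = base frame: x ahead of the robot, y to its left, z up, the work surface at z = 0. Lengths are in m, angles in rad, forces in N, time in s.
With the tool pointing down it reaches from about 0.4 to 0.875 m from the base axis. Payload 6.5 kg.
Tool frame: the origin (TCP) lies midway between the tips of the shut fingers; the grasp point (between the pads) lies 19 mm behind it; z points along the fingers, y is the line along which they close (so a half turn about z gives the same grasp; the last joint's range is limited). The gripper opens to 88 mm and grips with 3 to 60 N. Pads are 18 mm wide; open, the fingers measure 123 mm over their backs; the gripper's body (75 mm by 187 mm) begins 45 mm behind the grasp point.
Start: joints at [-1.259, 0.536, -0.004, 1.538, 0.003, 1.067, -0.071], TCP at [0.24, 0.604, 0.239] pointing down, gripper open.
Joint ranges: [-2.7, 2.7], [-0.37, 2.16], [-1.27, 1.26], [0.24, 2.4], [-1.31, 4.45], [0.19, 1.91], [-2.76, 2.76]. Speed limits (rad/s): [2.39, 2.39, 3.14, 3.14, 3.14, 3.14, 3.14].

INTERFACE

Orientations are given as a unit quaternion [x, y, z, w].
In Python, from workcell import manip, imaging gives the robot as it stands.
- The arm moves only by the shell command python3 -m jog 'ROWS' [FORCE]. ROWS is a JSON object of lists of equal length, an entry for each row: "travel": the shift along the tool's x, y, z in m, a list of three; "roll": the turn about the tool's z in rad; "grip": the closure, from 0 (fully open) to 1 (shut). In form: {"travel": [[tx, ty, tz], ...], "roll": [roll, ...], "grip": [grip, ...]}. A call has 1 to 10 rows; each row shifts and turns the commanded pose from where the row before left it, along the tool's axes as they then stand; what a row does not reach is not made up. A row lasts 1/10 s, in which the tool goes at most 50 mm and 8.59 degrees, less where a joint would pass 70% of its speed; a pose out of reach is approached as far as the arm can. A call with a gripper value outside its range is refused whole. The fingers move at their own pace and stop on an object; FORCE is the grip in N (left out, the last holds). Time passes only in rows, so rows that do not move let the fingers close. It gives the time, the measured TCP pose, the force, the opening and the grip force at its end, in the units of the state.
- manip.sense(): the state, without advancing time (a new reading comes with each control period).
- imaging.get_image(name): name is "scene" or "side" or "wrist"; returns the picture (480x640x3 uint8, blue, green, red); there is no depth.
- imaging.camera_params(name): a dict with "vfov" (degrees; the focal length in pixels is half the picture's height over the tangent of half this angle, whatever the lens; pixels are square), "cx", "cy" (the principal point, pixels), "k1" (the pictures are not rectified: a ray, as slopes to the right and down, at radius r is drawn at 1 + k1 r^2 times it, then the intrinsics apply), "position" and "rotation" of the camera in the world; the wrist camera has in their place "mount" (4x4, takes a point from camera to tool coordinates, whose origin is the TCP and whose axes are the flange's). Camera axes: x right, y down, z forward; pixel columns grow to the right and rows downward; lengths in m; the calibration is good to about 2 mm. A picture is of the moment at which its call begins: read the wrist's pose just before it. camera_params takes no time and is no camera call.
- manip.job_done(): hands the job in; it is judged then, once.
The state is a dict: "clock": time; "joint_pos": joint angles; "qvel": joint speeds; "effort": joint torques, N m; "eef_pos": TCP position; "eef_rot": TCP orientation; "wrist_force": force on the tool from outside, world axes, zero at the start; "moment": the same for the moment, N m; "width": opening from 0.0 (shut) to 1.0 (fully open); "finger_force": force on a finger pad.
Only numpy, scipy, OpenCV 4.12 (cv2) and the standard library are available. Lean on these libraries where they do the work, as an engineer would, in place of code of your own. Each camera call takes 0.05 s, during which the arm holds its last target. There are 200 camera calls.

TASK

The microscope stage lies upside down for service and its X drive knob has to go back on the bare shaft. Pinch the shaft across its milled flat and turn it with the fingers until the flat faces straight out over the stage edge beside it, then slip the knob over the shaft with its protruding silver screw pointing the same way, over the flat. Finish still gripping the knob there, steady and upright, about 3 mm clear of the lower knob and with the fingers off the screw, so that I can tighten it; leave the objective, the bottle and the yellow driver where they are.

Things in the scene. Friction and masses are not known exactly. Their poses are not given: they have to be found in the camera images.
- stage: Microscope stage upside down on foam, fixed. Black plate 240 x 300 mm, top 47 mm above the bench. Origin: on the bench under the vertical drive axis; z up; the plate spans -100 to 140 mm in x, -35 to 265 mm in y, so the near edge is 35 mm off on the -y side and 'straight out over the edge' is -y. On the axis: white housing 50 mm square to 75 mm height, 20 mm tube, lower knob, bare shaft.
- lower_knob: Lower (Y) drive knob, already fitted: black, round, 39 mm diameter, 18 mm high, with a bright ring on its top. Origin: centre of its underside, 88 mm above the bench on the drive axis; its top is 106 mm above the bench. It turns on its own, stiffly, about the same axis.
- x_shaft (a joint): Angle (rad) of the bare X shaft about its vertical axis, growing anticlockwise seen from above. 0: its flat faces straight out over the near edge (the stage's -y). It turns between stops at -2.2 and 2.8, with a light drag of about 0.04 N m, and stays where it is left. Starts 0.5 to 1.5 rad.
- shaft_end (a point): Centre of the shaft's upper end, 136 mm above the bench and 30 mm above the lower knob's top; z up, x along the outward normal of the flat (turns with the shaft). The shaft is dark steel, 14 mm diameter, rim chamfered about 1.3 mm.
- shaft_flat: The milled flat, a bright face 11 mm wide and 26 mm high, from 2 mm below the shaft's upper end to 2 mm above the lower knob. Origin: middle of the face, 4 mm from the shaft's axis, 121 mm above the bench; x is its outward normal, z up. With a finger pad on the flat the shaft measures 11 mm, elsewhere 14 mm (the gripper reads 0.5 to 1 mm less when squeezing).
- mat: Blue service mat, 320 x 260 x 3 mm, fixed flat on the bench; origin at the centre of its underside.
- knob: X drive knob, loose, upright on the mat: black ribbed drum 36 mm diameter, 26 mm high, bright hub, 15.6 mm bore open right through (lower mouth chamfered 1.8 mm), 50 to 100 g. Origin: centre of its underside; z up along the bore; x from the bore to the screw. It is fitted the way up it stands.
- screw: The knob's set screw, backed out so that its tip stays out of the bore: silver, 5 mm diameter, fixed in the knob 13 mm above its underside, sticking out 6.5 mm from the drum; fingers closing square to it keep clear. Origin: on the screw's axis, 14.5 mm from the bore's axis; x outward along the screw, its head at 10 mm.
- objective: Bystander: bright objective lens, 28 mm diameter, 55 mm high, standing on the mat; origin at the centre of its underside. Leave it.
- bottle: Bystander: small amber bottle with black cap, 32 mm diameter, 68 mm high, standing on the mat; origin at the centre of its underside. Leave it.
- driver: Bystander: driver with a yellow handle of 26 mm diameter, 170 mm long, lying on the mat along its own x; origin under its middle. Leave it.
Not all that is in view belongs to the job. Leave any purple look-alike of the knob alone.

How it is judged:
By the outcome, as a careful person would: the job done as asked, in the order asked, and still so for the second after the job is handed in, while the arm keeps its last pose, push and grip.
It also fails if it takes over 48 s, if anything falls off the work surface, if the arm or the gripper's body presses on something with over 40 N, if the wrist force passes 120 N, or if a joint passes its speed limit or range.

## Working session

There is one attempt and no reset: what is moved stays moved. The work goes in short steps, Python scripts to look and compute and a shell command to move; the robot and the scene stay as the last step left them, time stands still between calls to the robot, and variables do not carry over. Pictures are saved under pics/ and viewed, at most 10 in all, crops included, and the job is handed in when it is done.

```bash
ls; mkdir -p pics; cat > h.py <<'E'
import numpy as np, cv2
from workcell import manip, imaging
from scipy.spatial.transform import Rotation as R
def cam(name, s=None):
    p=imaging.camera_params(name); f=240/np.tan(np.radians(p['vfov'])/2)
    if 'mount' in p:
        M=np.array(p['mount']); s=s or manip.sense(); T=np.eye(4); T[:3,:3]=R.from_quat(s['eef_rot']).as_matrix(); T[:3,3]=s['eef_pos']; M=T@M
        return f,p,M[:3,:3],M[:3,3]
    r=np.array(p['rotation']); 
    if r.shape!=(3,3): r=R.from_quat(r.ravel()).as_matrix()
    return f,p,r,np.array(p['position'])
def rays(c,uv):
    f,p,r,o=c; K=np.array([[f,0,p['cx']],[0,f,p['cy']],[0,0,1]])
    u=cv2.undistortPoints(np.array(uv,float).reshape(-1,1,2),K,np.array([p['k1'],0,0,0.])).reshape(-1,2) if 0 else None
    q=(np.array(uv,float).reshape(-1,2)-[p['cx'],p['cy']])/f; x=q.copy()
    for _ in range(30): x=q/(1+p['k1']*(x**2).sum(1,keepdims=True))
    return np.c_[x,np.ones(len(x))]@r.T
def onplane(c,uv,z):
    d=rays(c,uv); o=c[3]; return o+d*((z-o[2])/d[:,2])[:,None]
def proj(c,P):
    f,p,r,o=c; q=(np.array(P,float).reshape(-1,3)-o)@r; x=q[:,:2]/q[:,2:]
    return x*(1+p['k1']*(x**2).sum(1,keepdims=True))*f+[p['cx'],p['cy']]
def tri(c1,uv1,c2,uv2):
    d1=rays(c1,uv1)[0];d2=rays(c2,uv2)[0]
    a=np.linalg.lstsq(np.c_[d1,-d2],c2[3]-c1[3],rcond=None)[0]
    A=c1[3]+a[0]*d1;B=c2[3]+a[1]*d2; return (A+B)/2,np.linalg.norm(A-B)
E
python3 - <<'E'
from h import *
for n in ['scene','side','wrist']:
    cv2.imwrite(f'pics/{n}0.png',imaging.get_image(n)); c=cam(n); print(n,c[0],c[1]['k1'],c[3].round(3),c[2].round(2).tolist())
s=manip.sense();print(s)
E
```

```text
pics
scene 529.6945730395684 -0.16294101079377887 [ 1.245 -0.267  0.57 ] [[0.17, 0.5, -0.85], [0.98, -0.08, 0.15], [0.01, -0.86, -0.51]]
side 522.1610699030142 -0.07146801374409899 [0.296 0.405 0.56 ] [[-0.94, -0.22, 0.27], [-0.34, 0.59, -0.73], [0.0, -0.78, -0.62]]
wrist 411.75845822545597 -0.07863873484879423 [0.162 0.634 0.384] [[0.37, 0.88, 0.3], [0.93, -0.35, -0.12], [-0.0, 0.32, -0.95]]
{'clock': 0.15, 'joint_pos': array([-1.25921285,  0.5370188 , -0.00445018,  1.53861791,  0.00259935,
        1.06730094, -0.07118578]), 'qvel': array([-8.63401745e-04, -3.22238360e-03, -7.06507522e-05,  2.79215372e-05,
       -5.60111597e-04,  9.13142524e-04, -1.48385608e-03]), 'effort': array([ 1.93877000e-03, -5.71326935e+01,  9.92190801e-01, -2.51825202e+01,
       -5.62138518e-02,  1.53601239e-02,  7.50826848e-05]), 'eef_pos': array([0.2395875 , 0.60373145, 0.23803398]), 'eef_rot': array([ 1.87723665e-01,  9.82221654e-01, -6.64888248e-04, -7.93536051e-05]), 'wrist_force': array([-0.35597668, -0.1081379 , -0.50617795]), 'moment': array([-0.02225494,  0.02998917,  0.01426427]), 'finger_force': 0.0, 'width': 1.003823482536328}
```

View pics/scene0.png

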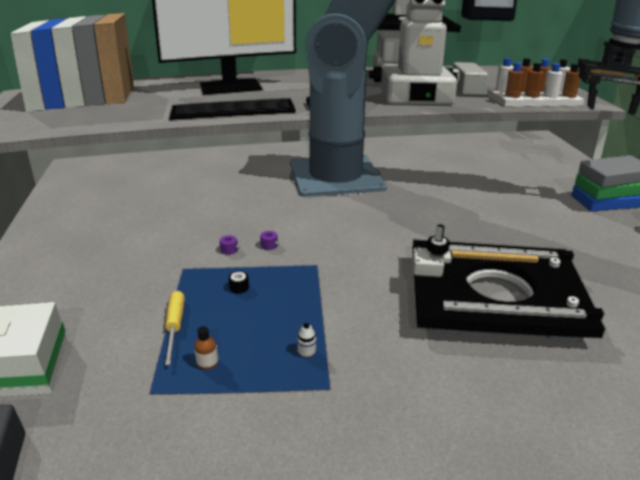

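View pics/side0.png

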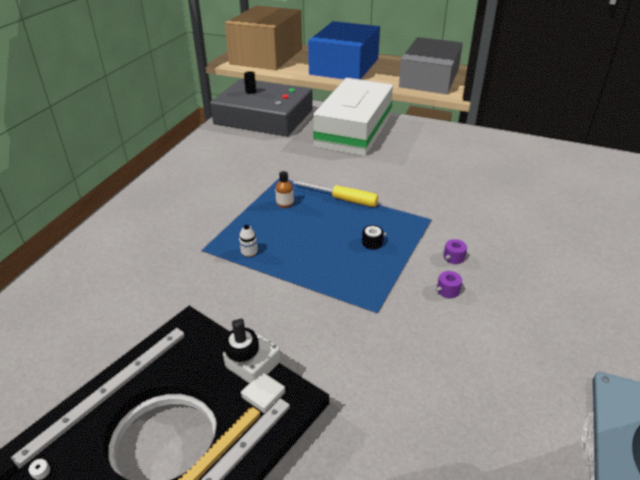

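Candidates for the knob: the black drum on the mat (scene 239,282; side 373,237). Two purple look-alikes are off the mat (scene 229,244 and 269,240; side 455,250 and 450,284). The black one fits the description. The bare shaft is at scene (440,230), side (238,328). I'll check both in one composite crop.

```bash
python3 - <<'E'
from h import *
a=cv2.imread('pics/scene0.png');b=cv2.imread('pics/side0.png')
cr=lambda i,x,y,w,h,k:cv2.resize(i[y:y+h,x:x+w],None,fx=k,fy=k,interpolation=cv2.INTER_CUBIC)
k1=cr(a,215,262,50,37,8);k2=cr(b,348,215,50,37,8);s1=cr(a,405,217,50,37,8);s2=cr(b,215,312,50,37,8)
cv2.imwrite('pics/crop1.png',np.vstack([np.hstack([k1,k2]),np.hstack([s1,s2])]))
A,B=cam('scene'),cam('side')
P,e=tri(A,(440,228),B,(238,322));print('shaft end',P,e)
print(onplane(A,(240,274),.029),onplane(B,(373,231),.029))
print('plate corners scene',onplane(A,[(419,241),(570,250),(600,320),(414,320)],.047).round(3).tolist())
print('side',onplane(B,[(190,308),(328,400)],.047).round(3).tolist())
E
```

```text
shaft end [0.52291037 0.06985442 0.1309898 ] 0.003211901045471251
[[ 0.4561182  -0.26726342  0.029     ]] [[ 0.45987811 -0.27290965  0.029     ]]
plate corners scene [[0.428, 0.076, 0.047], [0.51, 0.36, 0.047], [0.712, 0.289, 0.047], [0.652, -0.01, 0.047]]
side [[0.64, 0.003, 0.047], [0.414, 0.074, 0.047]]
```

View pics/crop1.png

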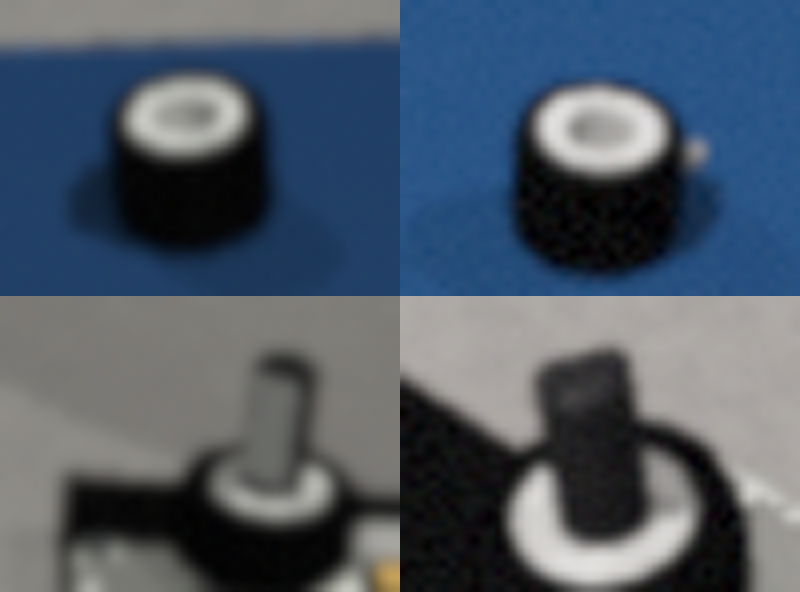

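The crop confirms the black drum with a bright hub. Its screw shows in the side view at about (385,234), and the shaft's bright flat faces the scene camera. Moving over the shaft for a wrist look.

```bash
python3 -m jog '{"travel":[[0,0,0],[0,0,0],[0,0,0],[0,0,0],[0,0,0],[0,0,0],[0,0,0],[0,0,0]],"roll":[-0.146,-0.146,-0.146,-0.146,-0.146,-0.146,-0.146,-0.146],"grip":[0,0,0,0,0,0,0,0]}' | tail -c 400
python3 -m jog '{"travel":[[0.014,-0.044,0],[0.014,-0.044,0],[0.014,-0.044,0],[0.014,-0.044,0],[0.014,-0.044,0],[0.014,-0.044,0],[0.014,-0.044,0]],"roll":[0,0,0,0,0,0,0],"grip":[0,0,0,0,0,0,0]}' | tail -c 400
python3 -m jog '{"travel":[[0.014,-0.044,0],[0.014,-0.044,0],[0.014,-0.044,0],[0.014,-0.044,0],[0.014,-0.044,0],[0.014,-0.044,0],[0,0,0],[0,0,0]],"roll":[0,0,0,0,0,0,0,0],"grip":[0,0,0,0,0,0,0,0]}' | tail -c 400
python3 - <<'E'
from h import *
s=manip.sense(); cv2.imwrite('pics/w1.png',imaging.get_image('wrist'));import pickle;pickle.dump(s,open('w1.pkl','wb'));print(s['joint_pos'],s['eef_pos'],s['eef_rot'])
E
```

```text
clock: 0.95
eef_pos: [0.2397, 0.6039, 0.2383]
eef_rot: [-0.388, 0.922, -0.0, -0.0]
wrist_force: [-0.1, -0.3, -0.9]
width: 0.996
finger_force: 0.0
clock: 1.65
eef_pos: [0.3902, 0.3159, 0.2387]
eef_rot: [-0.385, 0.923, -0.0, 0.0]
wrist_force: [0.5, 0.4, -0.3]
width: 1.002
finger_force: 0.0
clock: 2.45
eef_pos: [0.5181, 0.0715, 0.2384]
eef_rot: [-0.384, 0.923, 0.0, -0.0]
wrist_force: [-0.6, 0.7, 0.0]
width: 1.0
finger_force: 0.0
[-0.17175184  0.32302194 -0.06290768  1.87048674  0.02435001  0.94943675
  2.11287408] [0.51809172 0.07152323 0.23843716] [-3.83737650e-01  9.23442101e-01  1.28389204e-04 -2.91465691e-04]
```

View pics/w1.png

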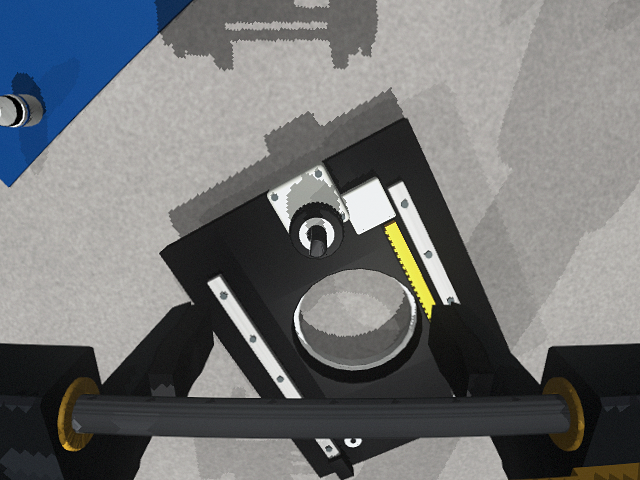

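The wrist view shows the plate with its near edge running from (161,253) to (407,119). The lower knob's ring is near (317,235) and the shaft top near (317,248). I'll fit the edges next.

```bash
cat >> h.py <<'E'
def linefit(g,p,q,c,z,n=60,w=8,lo=.12,hi=.88):
    p=np.array(p,float);q=np.array(q,float);d=(q-p)/np.linalg.norm(q-p);nn=np.array([-d[1],d[0]]);t=np.arange(-w,w+.01,.25);out=[]
    for a in np.linspace(lo,hi,n):
        uv=p+(q-p)*a+np.outer(t,nn); v=cv2.remap(g,uv[:,:1].astype('f4'),uv[:,1:].astype('f4'),1).ravel().astype(float)
        v=np.convolve(v,np.ones(5)/5,'same'); gr=np.abs(np.gradient(v))[4:-4]; out.append(uv[4+gr.argmax()])
    P=onplane(c,out,z)[:,:2]; m=np.ones(len(P),bool)
    for _ in range(4):
        C=P[m].mean(0);u=np.linalg.svd(P[m]-C)[2][0];r=(P-C)@np.array([-u[1],u[0]]);m=abs(r)<max(.0008,1.5*np.median(abs(r)))
    return C,u,m.sum(),np.abs(r[m]).mean()
E
python3 - <<'E'
from h import *; import pickle
s=pickle.load(open('w1.pkl','rb'));c=cam('wrist',s);im=cv2.imread('pics/w1.png');g=cv2.cvtColor(im,6)
for p,q in [((163,253),(407,120)),((407,120),(520,368)),((161,254),(320,470))]:
    C,u,n,r=linefit(g,p,q,c,.047);print(C.round(4),np.degrees(np.arctan2(u[1],u[0])).round(2),n,r.round(5))
print('corners',onplane(c,[(161,253),(407,119)],.047).round(4).tolist())
m=(g[200:270,280:355]>150).astype('u1');
cv2.imwrite('pics/w1c.png',cv2.resize(im[200:275,270:370],None,fx=8,fy=8,interpolation=cv2.INTER_NEAREST))
print(onplane(c,[(317,235)],.106),onplane(c,[(317,248)],.136))
E
```

```text
[0.5285 0.0299] 163.34 42 0.00011
[0.4513 0.1831] 73.39 60 0.00012
[0.6783 0.1047] 73.57 35 0.00027
corners [[0.6448, -0.0011, 0.047], [0.4169, 0.0664, 0.047]]
[[0.52210047 0.07157228 0.106     ]] [[0.52143851 0.07128112 0.136     ]]
```

View pics/w1c.png

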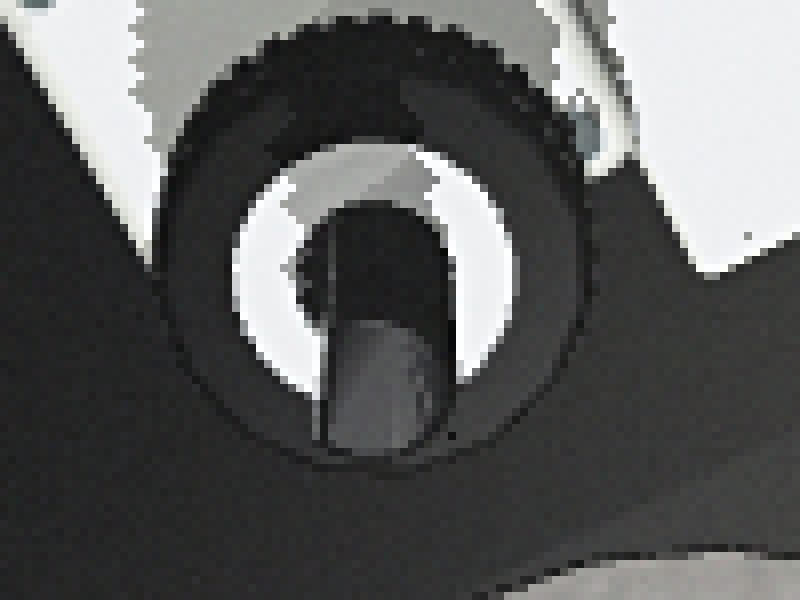

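Stage yaw is -16.6°, so "straight out" is at -106.6° in the world. In the crop the flat is seen edge-on, on the left of the shaft, so its normal is about -45° and the shaft angle about 1.07 rad. The ring centre is at px (316.8,233.8) and the shaft axis near (0.522,0.071). The tool's y axis already lies along the normal, so I go down to pinch.

```bash
python3 -m jog '{"travel":[[-0.0023,-0.0017,0.03],[0,0,0.04],[0,0,0.04],[0,0,0.014],[0,0,0]],"roll":[0,0,0,0,0],"grip":[0,0,0.3,0.5,0.6]}' 25
python3 -m jog '{"travel":[[0,0,0.004],[0,0,0],[0,0,0],[0,0,0]],"roll":[0,0,0,0],"grip":[0.7,0.75,0.8,0.8]}'
```

```text
clock: 3.0
eef_pos: [0.5192, 0.074, 0.1133]
eef_rot: [-0.386, 0.923, 0.001, -0.002]
wrist_force: [-0.4, 0.6, -0.2]
width: 0.748
finger_force: 0.0
clock: 3.4
eef_pos: [0.5216, 0.0729, 0.1117]
eef_rot: [-0.385, 0.923, -0.0, 0.001]
wrist_force: [0.5, 0.5, -0.2]
width: 0.387
finger_force: 0.0
```

```bash
python3 -m jog '{"travel":[[0,0,0],[0,0,0],[0,0,0],[0,0,0]],"roll":[0,0,0,0],"grip":[0.88,1,1,1]}' 25
python3 - <<'E'
from h import *
s=manip.sense();print({k:np.round(v,4) for k,v in s.items()},s['width']*88); im=imaging.get_image('wrist');cv2.imwrite('pics/w2.png',im)
cv2.imwrite('pics/w2c.png',cv2.resize(im[180:440,210:430],None,fx=2.2,fy=2.2))
E
```

```text
clock: 3.8
eef_pos: [0.5214, 0.0724, 0.1109]
eef_rot: [-0.385, 0.923, -0.0, 0.0]
wrist_force: [2.0, -1.2, 0.8]
width: 0.12
finger_force: 25.0
{'clock': np.float64(3.8), 'joint_pos': array([-0.1785,  0.5125, -0.0574,  1.9565,  0.0459,  0.6732,  2.0961]), 'qvel': array([ 0.0003,  0.0013,  0.001 , -0.0007, -0.0017,  0.0037,  0.0003]), 'effort': array([-7.65100e-01, -4.80239e+01, -5.01700e-01, -1.71661e+01,
       -2.02400e-01,  2.70200e-01,  4.06000e-02]), 'eef_pos': array([0.5214, 0.0724, 0.1109]), 'eef_rot': array([-3.847e-01,  9.230e-01, -3.000e-04,  3.000e-04]), 'wrist_force': array([ 1.9914, -1.2229,  0.7692]), 'moment': array([-0.1347, -0.1854, -0.0988]), 'finger_force': np.float64(25.0), 'width': np.float64(0.1205)} 10.603810910540972
```

View pics/w2c.png

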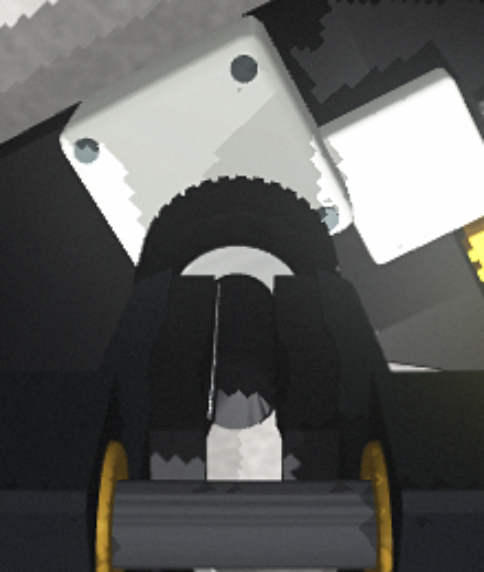

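Opening is 10.6 mm with little side force, so the pads are on the flat. Turning clockwise 1.08 rad about the shaft axis.

```bash
python3 -m jog '{"travel":[[0,0,0],[-0.0002,0,0],[-0.0002,0,0],[-0.0002,0,0],[-0.0002,0,0],[-0.0002,0,0],[-0.0002,0,0],[-0.0002,0,0],[-0.0002,0,0],[0,0,0]],"roll":[0,0.135,0.135,0.135,0.135,0.135,0.135,0.135,0.135,0],"grip":[1,1,1,1,1,1,1,1,1,1]}' 40
python3 - <<'E'
from h import *
s=manip.sense();q=s['eef_rot'];n=np.degrees(2*np.arctan2(q[1],q[0]))+90;print('normal',(n+180)%360-180,s['moment'],s['wrist_force'],s['width']*88,s['eef_pos'],s['joint_pos'][6])
E
```

```text
clock: 4.85
eef_pos: [0.5227, 0.0726, 0.1109]
eef_rot: [0.145, 0.989, -0.001, 0.0]
wrist_force: [1.9, -4.1, 1.7]
width: 0.116
finger_force: 40.0
normal -106.68687273322064 [-0.70800699 -0.26672321  0.01946409] [ 1.92771344 -4.09931582  1.73857385] 10.18553802770732 [0.52270357 0.07258589 0.11089022] 1.2130975591831183
```

The flat is turned to -106.7° against a target of -106.55°. Releasing, rising, checking the shaft, and moving to the knob.

```bash
python3 -m jog '{"travel":[[0,0,0],[0,0,0],[0,0,0],[0,0,-0.04],[0,0,-0.045],[0,0,-0.045],[0,0,0],[0,0,0]],"roll":[0,0,0,0,0,0,0,0],"grip":[0.7,0.5,0.2,0,0,0,0,0]}' 
python3 - <<'E'
from h import *; import pickle
s=manip.sense(); im=imaging.get_image('wrist');cv2.imwrite('pics/w3.png',im);pickle.dump(s,open('w3.pkl','wb'))
print(s['eef_pos'],s['eef_rot'])
cv2.imwrite('pics/w3c.png',cv2.resize(im[190:265,270:370],None,fx=8,fy=8,interpolation=cv2.INTER_NEAREST))
E
python3 -m jog '{"travel":[[-0.0045,-0.0433,0],[-0.0045,-0.0433,0],[-0.0045,-0.0433,0],[-0.0045,-0.0433,0],[-0.0045,-0.0433,0],[-0.0045,-0.0433,0],[-0.0045,-0.0433,0],[-0.0045,-0.0433,0],[0,0,0],[0,0,0]],"roll":[0,0,0,0,0,0,0,0,0,0],"grip":[0,0,0,0,0,0,0,0,0,0]}' 
python3 - <<'E'
from h import *; import pickle
s=manip.sense(); im=imaging.get_image('wrist');cv2.imwrite('pics/w4.png',im);pickle.dump(s,open('w4.pkl','wb'))
c=cam('wrist',s);a=cv2.imread('pics/w3c.png')
u=proj(c,[.458,-.27,.02])[0].astype(int);print(s['eef_pos'],s['eef_rot'],u)
x,y=max(0,u[0]-70),max(0,u[1]-56)
k=cv2.resize(im[y:y+112,x:x+150],(800,600)[:1]+(597,),interpolation=cv2.INTER_NEAREST);print(x,y,800/150)
cv2.imwrite('pics/w34.png',cv2.resize(np.hstack([a,cv2.resize(k,(800,600))]),(800,300),interpolation=cv2.INTER_AREA)); cv2.imwrite('pics/w4c.png',k)
E
```

```text
clock: 5.65
eef_pos: [0.5227, 0.0737, 0.2414]
eef_rot: [0.144, 0.99, 0.001, 0.001]
wrist_force: [-0.5, -0.0, -0.1]
width: 0.819
finger_force: 0.0
[0.5226785  0.07369298 0.24141576] [1.43749509e-01 9.89613588e-01 6.34223024e-04 7.89233797e-04]
clock: 6.7
eef_pos: [0.4566, -0.2692, 0.2391]
eef_rot: [0.145, 0.989, 0.0, -0.002]
wrist_force: [-0.4, 0.5, -0.7]
width: 1.0
finger_force: 0.0
[ 0.45663991 -0.26918027  0.23905181] [ 1.45385548e-01  9.89373738e-01  3.21996244e-04 -1.59547323e-03] [320 205]
250 149 5.333333333333333
```

View pics/w34.png

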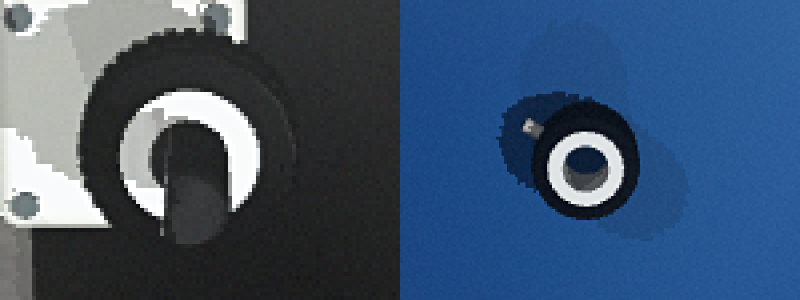

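Left panel: the flat, at the shaft's left, is edge-on to the camera, so it was turned as intended. Right panel: the knob's ring is at px ≈(320,212) and the screw head at ≈(298,196). Computing the knob's pose.

```bash
python3 - <<'E'
from h import *; import pickle
s=pickle.load(open('w4.pkl','rb'));c=cam('wrist',s);im=cv2.imread('pics/w4.png')
b=im[149:261,250:400].astype(int); m=((b.min(2)>150)).astype('u1')
cs,_=cv2.findContours(m,0,1);k=max(cs,key=cv2.contourArea);e=cv2.fitEllipse(k);ctr=np.array(e[0])+[250,149];print(e)
mm=((b[...,2]>b[...,0]-10)&(b[...,2]>70)).astype('u1');mm[cv2.drawContours(np.zeros_like(m),[k],-1,1,-1)>0]=0
n,l,st,ce=cv2.connectedComponentsWithStats(mm)
for i in range(1,n):
    if st[i,4]>5: print(st[i],ce[i]+[250,149])
K=onplane(c,ctr,.029)[0];print('knob',K)
for i in range(1,n):
    if st[i,4]>5:
        S=onplane(c,ce[i]+[250,149],.017)[0];d=S-K;print(S,np.hypot(*d[:2]),np.degrees(np.arctan2(d[1],d[0])))
# side view screw
B=cam('side');S=onplane(B,(384.9,233.8),.016)[0]-K;print(np.hypot(*S[:2]),np.degrees(np.arctan2(S[1],S[0])))
E
```

```text
((69.09404754638672, 62.45924758911133), (26.70348358154297, 27.47934913635254), 93.15677642822266)
[46 44  8  7 32] [299.15625 196.25   ]
knob [ 0.46116052 -0.27249836  0.029     ]
[ 0.44518108 -0.28665601  0.017     ] 0.021349040181049498 -138.45933589051262
0.02478078902000591 -138.22124335229
```

```bash
python3 -m jog '{"travel":[[0,0,0],[0,0,0],[0,0,0],[0,0,0],[0,0,0],[0,0,0],[0,0,0],[0,0,0],[0,0,0],[0,0,0]],"roll":[0.1417,0.1417,0.1417,0.1417,0.1417,0.1417,0.1417,0.1417,0.1417,0.1417],"grip":[0,0,0,0,0,0,0,0,0,0]}' 
python3 -m jog '{"travel":[[0,0,0],[0,0,0],[0,0,0],[0,0,0],[0,0,0],[0.0012,0.0055,0.02],[0,0,0.04],[0,0,0.02],[0,0,0]],"roll":[0.1417,0.1417,0.1417,0.1417,0.1417,0,0,0,0],"grip":[0.2,0.2,0.2,0.2,0.2,0.2,0.2,0.2,0.2]}' 
python3 - <<'E'
from h import *; import pickle
A=cam('scene');print(onplane(A,[(178,293),(170,331),(207,362),(307,352)],.01)[:,:2].round(3).tolist())
s=manip.sense(); im=imaging.get_image('wrist');cv2.imwrite('pics/w5.png',im);pickle.dump(s,open('w5.pkl','wb'))
c=cam('wrist',s);q=s['eef_rot'];print(s['eef_pos'],'x ang',np.degrees(2*np.arctan2(q[1],q[0])),s['joint_pos'][6])
u=proj(c,[.4612,-.2725,.029])[0];print(u);x,y=(u-60).astype(int);b=im[y:y+120,x:x+120].astype(int); m=((b.min(2)>150)).astype('u1')
cs,_=cv2.findContours(m,0,1);k=max(cs,key=cv2.contourArea);e=cv2.fitEllipse(k);print(e)
K=onplane(c,np.array(e[0])+[x,y],.029)[0];print('knob',K)
hb=cv2.drawContours(np.zeros_like(m),[k],-1,1,-1)
mm=((b[...,2]>b[...,0]-10)&(b[...,2]>70)).astype('u1');mm[hb>0]=0
n,l,st,ce=cv2.connectedComponentsWithStats(mm)
for i in range(1,n):
    if st[i,4]>8: S=onplane(c,ce[i]+[x,y],.017)[0];d=S-K;print(st[i],np.hypot(*d[:2]),np.degrees(np.arctan2(d[1],d[0])))
E
```

```text
clock: 7.75
eef_pos: [0.4584, -0.2665, 0.2399]
eef_rot: [0.754, 0.657, 0.0, -0.001]
wrist_force: [-0.5, -0.1, 0.2]
width: 1.006
finger_force: 0.0
clock: 8.65
eef_pos: [0.4611, -0.269, 0.1576]
eef_rot: [0.934, 0.357, -0.002, -0.003]
wrist_force: [-0.3, 0.0, 0.2]
width: 0.795
finger_force: 0.0
[[0.47, -0.379], [0.572, -0.388], [0.653, -0.328], [0.654, -0.177]]
[ 0.46112679 -0.26900454  0.15758087] x ang 41.781528682237365 0.10574202995993755
[324.87956467 234.06002297]
((60.801307678222656, 59.92824172973633), (33.924163818359375, 35.21318054199219), 86.23462677001953)
knob [ 0.4612351  -0.27239493  0.029     ]
[58 84  7  3 20] 0.02322195655905245 -137.78467690981287
[  0 111   9   9  45] 0.06608661372874206 179.70753223435395
```

Knob confirmed at (0.461,-0.272), screw at -138°. Descending with a small correction.

```bash
python3 -m jog '{"travel":[[-0.0023,0.0025,0.04],[0,0,0.04],[0,0,0.035],[0,0,0.02],[0,0,0.01],[0,0,0],[0,0,0]],"roll":[0,0,0,0,0,0,0],"grip":[0.3,0.3,0.3,0.3,0.3,0.3,0.3]}' 30
python3 - <<'E'
from h import *
s=manip.sense();q=s['eef_rot'];T=R.from_quat(q).as_matrix()
print(s['eef_pos'],s['width']*88,T.T@(np.array([.4612,-.2724,.0055])-s['eef_pos']),T[:,2])
E
```

```text
clock: 9.4
eef_pos: [0.4635, -0.2761, 0.0171]
eef_rot: [0.935, 0.355, 0.001, 0.001]
wrist_force: [0.3, -0.2, -0.3]
width: 0.699
finger_force: 0.0
[ 0.46349903 -0.27608975  0.01706784] 61.51110786584734 [ 0.00072438 -0.00430761  0.01156004] [ 1.91045528e-03 -9.17555367e-04 -9.99997754e-01]
```

```bash
python3 -m jog '{"travel":[[0.0006,-0.004,0.006],[0,0,0.0055],[0,0,0],[0,0,0]],"roll":[0,0,0,0],"grip":[0.3,0.3,0.3,0.3]}' 30
python3 -m jog '{"travel":[[0,0,0],[0,0,0],[0,0,0],[0,0,0],[0,0,0],[0,0,0]],"roll":[0,0,0,0,0,0],"grip":[0.45,0.52,0.57,0.7,0.8,0.8]}' 30
python3 - <<'E'
from h import *
s=manip.sense();q=s['eef_rot'];print(np.degrees(2*np.arctan2(q[1],q[0])),s['width']*88,s['moment'])
E
```

```text
clock: 9.8
eef_pos: [0.4602, -0.2723, 0.0043]
eef_rot: [0.935, 0.355, 0.0, -0.0]
wrist_force: [0.9, -1.3, 0.7]
width: 0.698
finger_force: 0.0
clock: 10.4
eef_pos: [0.4603, -0.2724, 0.0043]
eef_rot: [0.935, 0.355, 0.0, 0.0]
wrist_force: [-0.6, 0.1, 0.2]
width: 0.397
finger_force: 30.0
41.615038451725134 34.95328879942246 [-0.01275227  0.15952208 -0.01464873]
```

```bash
python3 -m jog '{"travel":[[0,0,-0.02],[0,0,-0.04],[0,0,-0.045],[0,0,-0.045],[0,0,-0.03],[0,0,-0.01],[0,0,0],[0,0,0],[0,0,0]],"roll":[0,0,-0.11,-0.11,-0.11,-0.11,-0.11,0,0],"grip":[1,1,1,1,1,1,1,1,1]}' 30
python3 -m jog '{"travel":[[0.02,-0.003,0],[0.0434,-0.00485,0],[0.0434,-0.00485,0],[0.0434,-0.00485,0],[0.0434,-0.00485,0],[0.0434,-0.00485,0],[0.0434,-0.00485,0],[0.0434,-0.00485,0],[0.02,-0.003,0],[0,0,0]],"roll":[0,0,0,0,0,0,0,0,0,0],"grip":[1,1,1,1,1,1,1,1,1,1]}' 30
python3 -m jog '{"travel":[[0.003,0.001,0],[0,0,0],[0,0,0]],"roll":[0,0,0],"grip":[1,1,1]}' 30
python3 - <<'E'
from h import *; import pickle
for i in range(2):
    s=manip.sense();q=s['eef_rot'];T=R.from_quat(q).as_matrix();print(s['eef_pos'],np.degrees(2*np.arctan2(q[1],q[0])),T[:,2].round(4));im=imaging.get_image('wrist')
pickle.dump(s,open('w6.pkl','wb'));cv2.imwrite('pics/w6.png',im)
c=cam('wrist',s);P=s['eef_pos']+np.array([0,0,-.0013+.026]);u=proj(c,P)[0];print(u)
x,y=(u-70).astype(int);print(x,y);cv2.imwrite('pics/w6c.png',cv2.resize(im[y:y+140,x:x+140],None,fx=4,fy=4,interpolation=cv2.INTER_NEAREST))
E
```

```text
clock: 11.3
eef_pos: [0.4599, -0.2721, 0.1939]
eef_rot: [0.804, 0.595, 0.0, -0.0]
wrist_force: [0.6, -0.1, -1.5]
width: 0.4
finger_force: 30.0
clock: 12.3
eef_pos: [0.5216, 0.0722, 0.1933]
eef_rot: [0.802, 0.597, -0.0, -0.001]
wrist_force: [-0.8, -1.0, -1.2]
width: 0.392
finger_force: 30.0
clock: 12.6
eef_pos: [0.5235, 0.0693, 0.1942]
eef_rot: [0.804, 0.595, -0.0, 0.0]
wrist_force: [0.7, -0.3, -1.0]
width: 0.396
finger_force: 30.0
[0.52345411 0.06927844 0.19419823] 72.96027112616903 [-1.e-04 -5.e-04 -1.e+00]
[0.52348249 0.06946946 0.19423889] 72.97924399099504 [-1.e-04 -3.e-04 -1.e+00]
[320.58067314 359.62417205]
250 289
```

View pics/w6c.png

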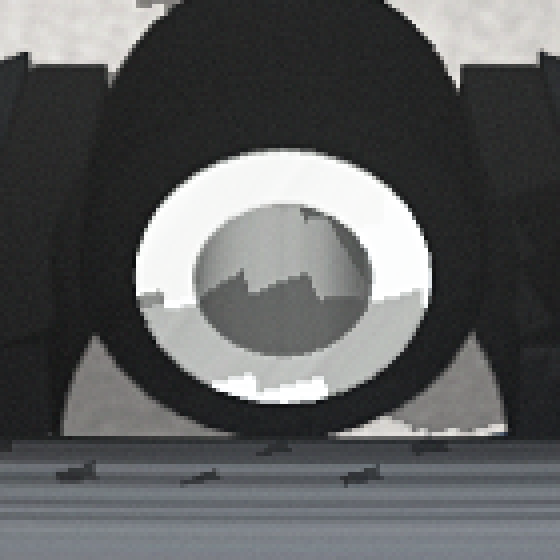

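The knob is held centred in the fingers: the bore is at px ≈(321,359) against a predicted (320.6,359.6). The screw is hidden on the far side. Working out the final alignment.

```bash
python3 - <<'E'
from h import *; import pickle
s=pickle.load(open('w6.pkl','rb'));c=cam('wrist',s);z=s['eef_pos'][2]+.0247
im=cv2.imread('pics/w6.png')
K1=onplane(c,[(320.75,358.2)],z)[0];K2=onplane(c,[(320.9,359)],z)[0];T=R.from_quat(s['eef_rot']).as_matrix()
print([T.T@(K-s['eef_pos']) for K in (K1,K2)])
for i in range(3):
    t=manip.sense();print(t['eef_pos'],T.T@(np.array([.5223,.0712,0])-t['eef_pos'])); imaging.get_image('wrist')
# screw from scene/side
A=cam('scene');B=cam('side');a=np.radians(-106.6);S=K1+[.0245*np.cos(a),.0245*np.sin(a),0];S[2]=t['eef_pos'][2]-.0013+.013
for n,C in(('scene',A),('side',B)):
    u=proj(C,S)[0];k=proj(C,K1)[0];print(n,u,k)
    x,y=(k-[40,30]).astype(int);cv2.imwrite(f'pics/{n}6.png',cv2.resize(imaging.get_image(n)[y:y+60,x:x+80],None,fx=5,fy=5,interpolation=cv2.INTER_CUBIC))
cv2.imwrite('pics/s6.png',np.hstack([cv2.imread('pics/scene6.png'),cv2.imread('pics/side6.png')]))
E
```

```text
[array([ 5.72334788e-04,  5.89999635e-05, -2.47002030e-02]), array([ 0.0002461 ,  0.00011102, -0.02470009])]
[0.52348886 0.06969662 0.19427499] [ 0.00115855 -0.00158311  0.19427454]
[0.52350739 0.06989722 0.19427353] [ 0.00096131 -0.00154211  0.19427315]
[0.52353236 0.07014762 0.19426818] [ 0.00071456 -0.00149269  0.19426789]
scene [429.74478952 186.60845246] [445.82339431 180.24259295]
side [244.91688313 259.74197373] [226.66493663 262.65732862]
```

View pics/s6.png

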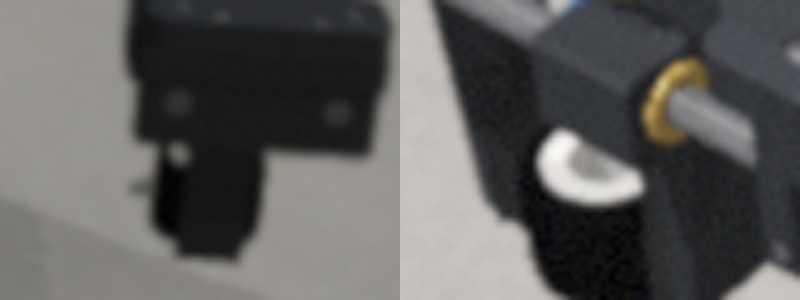

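```bash
python3 -m jog '{"travel":[[0,-0.0015,0.015],[0,0,0.02],[0,0,0.004],[0,0,0],[0,0,0],[0,0,0],[0,0,0],[0,0,0]],"roll":[-0.008,0,0,0,0,0,0,0],"grip":[1,1,1,1,1,1,1,1]}' 30
python3 - <<'E'
from h import *
for i in range(3):
    t=manip.sense();q=t['eef_rot'];T=R.from_quat(q).as_matrix();print(t['eef_pos'],T.T@(np.array([.5223,.0712,0])-t['eef_pos'])-[.0004,0,0],np.degrees(2*np.arctan2(q[1],q[0])),t['wrist_force']); imaging.get_image('wrist')
E
```

```text
clock: 13.75
eef_pos: [0.5224, 0.0714, 0.1556]
eef_rot: [0.801, 0.599, 0.0, 0.0]
wrist_force: [-0.0, 0.1, -0.7]
width: 0.396
finger_force: 30.0
[0.52237045 0.07141402 0.15562128] [-7.00757503e-04 -9.49328786e-05  1.55621121e-01] 73.59239071977127 [-0.00243937  0.13523201 -0.66048289]
[0.52229494 0.07136417 0.15552198] [-6.07108131e-04 -7.17325025e-06  1.55521930e-01] 73.58773112498847 [-0.10385061 -0.9084557  -0.36815708]
[0.52223244 0.07137374 0.15541873] [-5.87694074e-04  7.61827919e-05  1.55418705e-01] 73.59092208920087 [-0.20023383  0.73040434 -0.31418855]
```

```bash
python3 -m jog '{"travel":[[-0.0005,0,0.01],[0,0,0.006],[0,0,0.004],[0,0,0.003],[0,0,0]],"roll":[0,0,0,0,0],"grip":[1,1,1,1,1]}' 30
python3 -m jog '{"travel":[[0,0,0.002],[0,0,0.002],[0,0,0.001],[0,0,0]],"roll":[0,0,0,0],"grip":[1,1,1,1]}' 30
```

```text
clock: 14.4
eef_pos: [0.5217, 0.0707, 0.1317]
eef_rot: [0.801, 0.599, -0.0, -0.0]
wrist_force: [-0.0, 0.3, -0.2]
width: 0.4
finger_force: 30.0
clock: 14.8
eef_pos: [0.522, 0.0708, 0.1272]
eef_rot: [0.801, 0.599, -0.0, -0.0]
wrist_force: [0.1, -0.1, -1.2]
width: 0.402
finger_force: 30.0
```

It is 10 mm onto the shaft with no contact force. Continuing down.

```bash
python3 -m jog '{"travel":[[0,0,0.004],[0,0,0.004],[0,0,0.004],[0,0,0.003],[0,0,0.001],[0,0,0],[0,0,0],[0,0,0],[0,0,0]],"roll":[0,0,0,0,0,0,0,0,0],"grip":[1,1,1,1,1,1,1,1,1]}' 30
python3 - <<'E'
from h import *
for i in range(3):
    t=manip.sense();q=t['eef_rot'];print(t['eef_pos'],np.degrees(2*np.arctan2(q[1],q[0])),t['wrist_force'],t['moment'],np.abs(t['qvel']).max()); im=imaging.get_image('side')
cv2.imwrite('pics/side7.png',im);a=imaging.get_image('scene');cv2.imwrite('pics/scene7.png',a)
f=lambda i,x,y:cv2.resize(i[y:y+75,x:x+50],None,fx=8,fy=8,interpolation=cv2.INTER_CUBIC)
P=t['eef_pos'];u=proj(cam('scene'),P)[0].astype(int);v=proj(cam('side'),P)[0].astype(int);print(u,v)
cv2.imwrite('pics/f7.png',np.hstack([f(a,u[0]-25,u[1]-35),f(im,v[0]-25,v[1]-35)]))
E
```

```text
clock: 15.7
eef_pos: [0.5221, 0.0709, 0.1114]
eef_rot: [0.801, 0.599, 0.0, 0.0]
wrist_force: [0.2, 0.1, -1.3]
width: 0.398
finger_force: 30.0
[0.52209603 0.07085291 0.11135533] 73.58704342707449 [ 0.15992537  0.12031981 -1.27319453] [-0.08395906  0.01874912 -0.03097849] 0.002789798245061148
[0.52206931 0.07085939 0.11132428] 73.58817215398693 [-0.15611714  0.33920132 -0.97993696] [-0.0429044   0.08103621 -0.01912816] 0.00209564062594062
[0.52205317 0.07083342 0.1113059 ] 73.58701079854627 [-0.10898033 -0.46681747 -1.02391318] [-0.04770806  0.04547299 -0.03668581] 0.0022386113450548594
[438 237] [238 335]
```

View pics/f7.png

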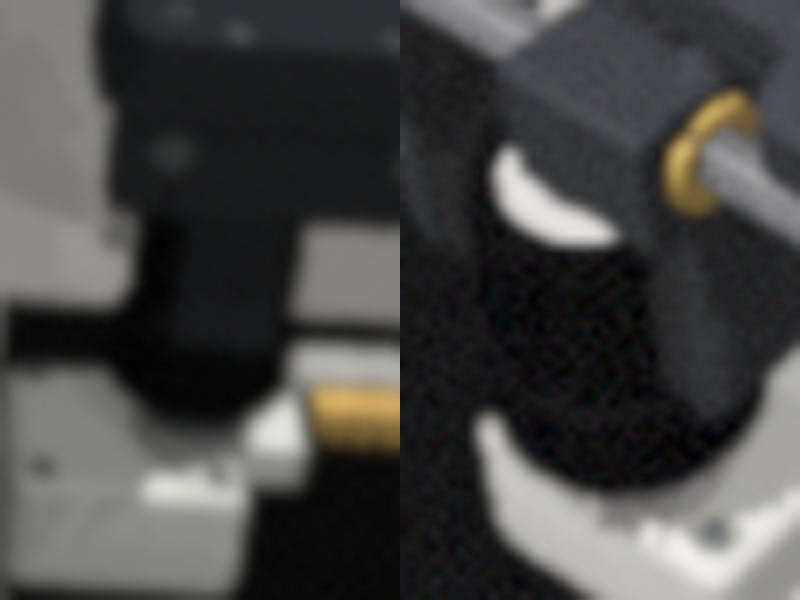

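The knob is on the shaft. The screw shows at the drum's left in the scene crop (≈115,235), pointing out over the edge, with the fingers square to it. I take the last millimetre and let it settle.

```bash
python3 -m jog '{"travel":[[0,0,0.001],[0,0,0],[0,0,0],[0,0,0],[0,0,0],[0,0,0],[0,0,0],[0,0,0]],"roll":[0,0,0,0,0,0,0,0],"grip":[1,1,1,1,1,1,1,1]}' 30
python3 - <<'E'
from h import *
t=manip.sense();print(t['eef_pos'],t['wrist_force'],t['width']*88,np.abs(t['qvel']).max())
if abs(t['eef_pos'][2]-.1103)<.0007: print(manip.job_done())
E
```

```text
clock: 16.7
eef_pos: [0.522, 0.0708, 0.1102]
eef_rot: [0.801, 0.599, -0.0, -0.0]
wrist_force: [0.2, -0.2, -0.9]
width: 0.396
finger_force: 30.0
[0.52198879 0.07084235 0.11021941] [ 0.16924074 -0.17559512 -0.92459006] 34.87977123327754 0.0023041929934933523
the job is handed in; nothing more can be done
None
```

The job is handed in, 16.7 s on the clock: the flat faces straight out over the edge, and the knob is on the shaft and still gripped, about 3 mm above the lower knob, with its screw pointing the same way and the fingers clear of it.

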